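Nip a glued block in the locking forceps

TASK

The two wooden slats of the little block have just been glued; press them together in the bench forceps. Push the free ring handle towards the other handle until the jaws bite the block, go two ratchet clicks farther and no more (too tight squeezes out the glue), and leave it locked with your hand off for at least two seconds. Then press the springy ring handle gently downwards, without bending it, so that the ratchet lets go and the free handle springs fully open; never touch the block itself, leave it standing upright on its seat, and do not disturb the things around.

Things in the scene. Friction and masses are not known exactly. Their poses are not given: they have to be found in the camera images.
- forceps_base: Blue heavy stand, fixed, plate 165 x 150 x 12 mm, carrying steel locking forceps (like a large hemostat lying flat). Origin: under the pivot, on the table. -x points from the pivot to the two finger rings, +x to jaws and block, z up. The ring handles overhang the plate, over bare table.
- pivot (a point): Centre of the pivot (vertical hinge axis of the free handle), 45 mm above the table; axes as the stand's. The force at the free handle's ring ripples by up to about 3 N with each tooth, alike for every tooth; at the bite it rises by 2 to 3 N within 0.02 rad, then by 3 to 4 N more per click.
- handle (a joint): Free handle's angle, rad: 0 open (stop), grows as it closes, stop at 0.58. A weak spring opens it (2.5 to 4 N at the ring). Clicks come every 0.05, the first at 0.06; pushed 0.01 past a click and let go, it settles back about 0.02 onto that tooth and is held. The bite comes anywhere from 0.16 to 0.44, as the anvil behind the block is set differently each time.
- handle_ring (a point): Centre of the free handle's finger ring (round bar 8 mm, outside diameter 30 mm), 130 mm from the pivot axis, 45 mm above the table. Open, it lies at (-106, +76) mm in the stand's frame; it closes on an arc about the pivot towards the stand's -y. Push it from its outer (+y) side, where 40 mm are free. Axes: the stand's, turned with the handle.
- spring_handle (a joint): Downward bend of the springy handle, rad: 0 at rest. It does not move sideways; it bends down about the pivot against a spring. The ratchet lets go at about 0.03 (4 mm and 3 to 6 N at the ring); keep it pressed until the free handle has swung open. Beyond 0.12 (15 mm, 10 N) it is bent. It stirs a little by itself at each click.
- spring_ring (a point): Centre of the springy handle's finger ring (round bar 8 mm, outside diameter 30 mm), 130 mm from the pivot axis, at (-124, -38) mm in the stand's frame, 40 mm above the table (top of the bar at 44 mm). Press it down from above.
- jaw: Moving steel jaw, on the free handle through a stiff spring; its rounded nose, 65 mm from the pivot, pushes the block towards the stand's +y against the anvil. Origin: under the pivot on the table; turns with the jaw. At the second click after the bite it holds the block with 10 to 17 N; under 9 N is too loose, over 22 N too tight.
- glued_block: Block of a light and a dark wooden slat glued face to face, 30 x 24 x 34 mm, 60 g, loose, standing on the stand's blue seat (30 mm above the table) between jaw and anvil; closing slides it up to 25 mm. Origin: centre of its underside; y across the glue joint.
- glue_stick: Glue stick with blue cap, 26 mm across, 94 mm high, standing loose beside the stand; origin at the centre of its underside.
- dye_bottle: Blue dropper bottle, 35 mm across, 96 mm high, standing loose beside the stand; origin at the centre of its underside.
- blue_jar: Jar with blue lid, 44 mm across, 64 mm high, standing loose beside the stand; origin at the centre of its underside.
Things that resemble listed ones, but are neither listed nor needed, are in the scene too. Several things have the shape of the glued_block; the one meant has the colours described above.

How it is judged:
On the way, in this order (a step that is already met when the one before it is completed fails the run):
1. the ratchet holds the block clamped with at least 9 N, untouched by the robot, for 1.8 s (contact force between jaw and glued_block above 9 N and contact force between each of the arm, the fingers and forceps_base below 0.1 N), for 1.8 s.
2. the ratchet is released and the free handle springs open (value of joint handle below 0.04 rad), for 0.1 s.
At the end, for the whole second after the job is handed in: The free handle is open (joint under 0.04 rad), the springy handle is up again (under 0.01 rad), the jaw no longer presses the block, and the block stands at rest and upright (within 0.1 rad) on the seat, 45 to 85 mm from the pivot (value of joint handle below 0.04 rad and value of joint spring_handle below 0.01 rad and contact force between jaw and glued_block below 0.5 N and angle between glued_block's own z axis and vertical below 0.1 rad and height (world z) of glued_block between 0.027 and 0.034 m and horizontal distance between glued_block and forceps_base between 0.045 and 0.085 m and linear speed of glued_block below 0.01 m/s); the robot touches nothing.
It fails at once if the block is squeezed with more than 22 N (contact force between jaw and glued_block above 22 N).
It fails at once if the springy handle is bent beyond 0.12 rad (value of joint spring_handle above 0.12 rad).
It fails at once if the robot touches the block (contact force between any of the fingers, the arm and glued_block above 0.5 N).
It fails at once if the block tips over (angle between glued_block's own z axis and vertical above 0.4 rad).
It fails at once if a thing around is shifted by more than 20 mm (distance of any of glue_stick, dye_bottle, blue_jar from where it was at the start of the episode above 0.02 m).
It also fails if it takes over 72 s, if anything falls off the work surface, if the arm or the gripper's body presses on something with over 40 N, if the wrist force passes 120 N, or if a joint passes its speed limit or range.

ROBOT

A 6-joint arm with a two-finger parallel gripper is mounted at the origin on a cart in front of the work surface, level with it; the furniture and walls round the work are solid. World frame = base frame: x ahead of the robot, y to its left, z up, the work surface at z = 0. Lengths are in m, angles in rad, forces in N, time in s.
With the tool pointing down it reaches from about 0.4 to 0.825 m from the base axis. Payload 7 kg.
Tool frame: the origin (TCP) lies midway between the tips of the shut fingers; the grasp point (between the pads) lies 19 mm behind it; z points along the fingers, y is the line along which they close (so a half turn about z gives the same grasp; the last joint's range is limited). The gripper opens to 88 mm and grips with 3 to 60 N. Pads are 19 mm wide; open, the fingers measure 130 mm over their backs; the gripper's body (78 mm by 193 mm) begins 47 mm behind the grasp point.
Start: joints at [-1.05, 0.359, 0.012, 0, -1.224, -0.288], TCP at [0.156, -0.657, 0.227] pointing down, gripper open.
Joint ranges: [-3.07, 3.07], [-1.43, 2.12], [-1.02, 1.25], [-3.03, 1.67], [-3.05, -0], [-3.03, 3.03]. Speed limits (rad/s): [2.39, 2.39, 3.01, 3.14, 3.14, 3.14].

INTERFACE

Orientations are given as [roll, pitch, yaw] about the fixed x, y, z axes, in that order (R = Rz(yaw) Ry(pitch) Rx(roll)).
In Python, from station import arm gives the robot as it stands.
- The arm moves only by the tool servo_tool, never from a script. Its argument "deltas" is a list of rows, each a list of 7 numbers: the closure, from -1 (fully open) to 1 (shut), then the shift along the tool's x, y, z in mm, then the turn, a rotation vector about the tool's x, y, z in degrees. In form: [[gripper, x, y, z, ax, ay, az], ...]. A call has 1 to 20 rows; each row shifts and turns the commanded pose from where the row before left it, along the tool's axes as they then stand; what a row does not reach is not made up. A row lasts 1/12 s, in which the tool goes at most 41.7 mm and 7.16 degrees, less where a joint would pass 70% of its speed; a pose out of reach is approached as far as the arm can. A call is refused whole if a number of a shift passes 41.7 or a number of a turn 7.16, either way. A call with a gripper value outside its range is refused whole. The fingers move at their own pace and stop on an object; "squeeze" is the grip in N (left out, the last holds). Time passes only in rows, so rows that do not move let the fingers close. It gives the time, the measured TCP pose, the force, the opening and the grip force at its end, in the units of the state.
- arm.get_state(): the state, without advancing time (a new reading comes with each control period).
- arm.grab_frame(name): name is "side" or "top" or "wrist"; returns a dict with "color" (480x640x3 uint8, red, green, blue), "K" (3x3 intrinsics, pixels), "position" and "orientation" of the camera in the world. Camera axes: x right, y down, z forward; pixel columns grow to the right and rows downward; lengths in m; the calibration is good to about 2 mm. A picture is of the moment at which its call begins. There is no depth.
- arm.job_done(): hands the job in; it is judged then, once.
Trained networks look in a picture, given as the dict that the camera call returned (one of the last four; its "shot" number tells which), for a name from the list of things; names that differ only in an ending like _2 or _b are one class to them, and where a whole thing is asked for, a point or a joint stands for the part that bears it (a point fixed in the world has none). Each returns a list of dicts, best first, with "conf" (0 to 1); they miss things now and then, are a little off and sometimes report something else, mostly with a low value. They report only what shows in the picture. A call takes as long as a camera call. They do not tell look-alikes from the thing itself.
- arm.recognise(query, picture): "at" ([x, y, z] in m, in the coordinates of the camera as it stood for that picture, good to about 4 mm: the middle of the surface that is visible of it).
The state is a dict: "t": time; "q": joint angles; "qd": joint speeds; "joint_efforts": joint torques, N m; "eef_pos": TCP position; "ee_rot": TCP orientation; "force": force on the tool from outside, world axes, zero at the start; "moment": the same for the moment, N m; "width": finger opening in m; "gripper_force": force on a finger pad.
Only numpy, scipy, OpenCV 4.12 (cv2) and the standard library are available. Lean on these libraries where they do the work, as an engineer would, in place of code of your own. Each camera call takes 0.05 s, during which the arm holds its last target. There are 200 camera calls.

## Working session

There is one attempt and no reset: what is moved stays moved. The work goes in short steps, Python scripts to look and compute and a tool call to move; the robot and the scene stay as the last step left them, time stands still between calls to the robot, and variables do not carry over. Pictures are saved under pics/ and viewed, at most 10 in all, crops included, and the job is handed in when it is done.

Besides the shell and the picture viewer there is one more tool, called after "Request:" as a command line: name --pt "numbers of a row" for each row, then --argument value for the rest. servo_tool: Moves the arm, as the interface text tells. Its arguments: {"type":"object","properties":{"deltas":{"type":"array","items":{"type":"array","items":{"type":"number"}}},"squeeze":{"type":"number"}},"required":["deltas"]}

```bash
mkdir -p pics; cat > h.py <<'E'
import numpy as np, cv2
from station import arm
from scipy.spatial.transform import Rotation as R
def Rc(p):
    o=np.array(p["orientation"],float)
    return o if o.shape==(3,3) else (R.from_euler('xyz',o).as_matrix() if o.size==3 else R.from_quat(o).as_matrix())
def w(p,at): return Rc(p)@np.array(at)+np.array(p["position"])
def px(p,P):
    c=Rc(p).T@(np.array(P)-np.array(p["position"])); u=np.array(p["K"])@c; return u[:2]/u[2]
def ray(p,uv,z):
    d=Rc(p)@np.linalg.inv(np.array(p["K"]))@np.array([uv[0],uv[1],1.]); o=np.array(p["position"]); return o+d*(z-o[2])/d[2]
def save(p,n): cv2.imwrite(f"pics/{n}.png",p["color"][:,:,::-1])
E
python3 - <<'E'
from h import *
np.set_printoptions(precision=4,suppress=True)
print(arm.get_state())
for c in ["top","side"]:
    p=arm.grab_frame(c); save(p,c+"0"); print(c,p["position"],p["orientation"],p["K"][0])
    for n in ["forceps_base","pivot","handle_ring","spring_ring","glued_block","glue_stick","dye_bottle","blue_jar"]:
        for r in arm.recognise(n,p)[:3]:
            W=w(p,r["at"]); print(n,round(r["conf"],2),W,px(p,W).round())
E
```

```text
{'t': 0.0, 'q': array([-1.0499,  0.3594,  0.0111, -0.0003, -1.2241, -0.2881]), 'qd': array([-0.0013,  0.0002,  0.0019,  0.0028,  0.0007,  0.0027]), 'joint_efforts': array([  0.0018, -58.2717,  29.3071,   6.9974,   0.0068,  -0.0001]), 'eef_pos': array([ 0.1555, -0.6563,  0.2256]), 'ee_rot': array([ 3.1399, -0.0002, -2.909 ]), 'force': array([ 1.1587, -0.3794, -0.9291]), 'moment': array([-0.033 , -0.0111, -0.0235]), 'gripper_force': 0.0, 'width': 0.08768244149704109}
top [0.5672 0.0408 0.9985] [-3.0666 -0.0164 -1.5651] [528.4082   0.     319.9113]
forceps_base 0.3 [ 0.6036 -0.1815  0.0559] [436. 272.]
pivot 0.83 [ 0.621  -0.0483  0.0128] [359. 263.]
handle_ring 0.68 [ 0.5627 -0.0222  0.0482] [346. 294.]
handle_ring 0.38 [ 0.6737 -0.0666  0.0581] [372. 232.]
spring_ring 0.71 [ 0.526  -0.0635  0.0488] [369. 315.]
glued_block 0.75 [0.7172 0.0871 0.0305] [287. 210.]
glued_block 0.65 [ 0.6733 -0.0645  0.0648] [371. 232.]
glued_block 0.65 [ 0.7954 -0.0522  0.0343] [362. 169.]
glue_stick 0.46 [0.6473 0.0751 0.095 ] [292. 245.]
blue_jar 0.67 [ 0.6864 -0.193   0.0607] [442. 226.]
side [0.2483 0.6247 0.5307] [-2.1577  0.0112 -2.5739] [505.7276   0.     322.5525]
forceps_base 0.57 [ 0.6136 -0.0301  0.0128] [350. 251.]
pivot 0.9 [ 0.6136 -0.0299  0.0135] [350. 251.]
pivot 0.58 [0.6413 0.0866 0.0553] [300. 259.]
handle_ring 0.9 [ 0.5496 -0.0129  0.0485] [379. 250.]
spring_ring 0.89 [ 0.5282 -0.063   0.0452] [403. 241.]
glued_block 0.84 [ 0.7712 -0.1374  0.0226] [310. 200.]
glued_block 0.73 [ 0.6678 -0.0633  0.0571] [334. 214.]
glued_block 0.63 [0.7949 0.0282 0.0212] [251. 234.]
glue_stick 0.91 [0.6436 0.0914 0.0544] [297. 261.]
dye_bottle 0.76 [ 0.5992 -0.174   0.0474] [394. 203.]
blue_jar 0.76 [ 0.682  -0.1804  0.0436] [358. 193.]
```

```bash
python3 - <<'E'
import cv2
a=cv2.imread("pics/top0.png")[140:360,220:500]; b=cv2.imread("pics/side0.png")[150:320,230:450]
cv2.imwrite("pics/topc.png",cv2.resize(a,(763,600),interpolation=cv2.INTER_CUBIC))
cv2.imwrite("pics/sidec.png",cv2.resize(b,(776,600),interpolation=cv2.INTER_CUBIC))
E
```

```text
(no output)
```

View pics/topc.png

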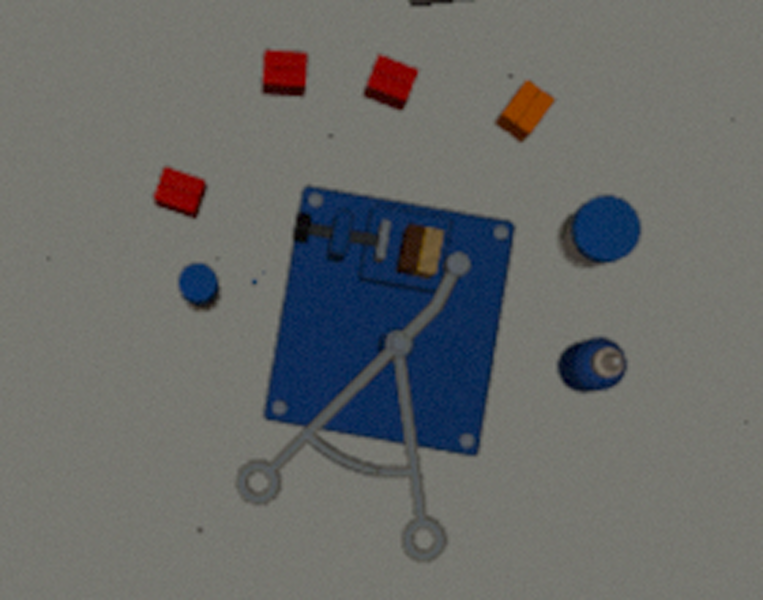

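View pics/sidec.png

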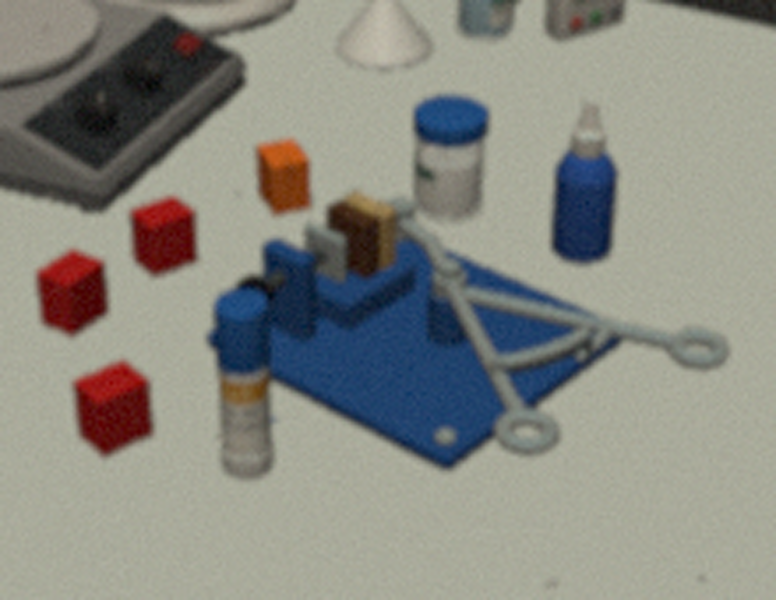

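The real block is the dark and light one on the stand, at crop (421,250), or top px (374,232). The three red blocks, crop (285,72), (391,82) and (180,192), and the orange one, (525,110), are single-coloured look-alikes. Rings in the crop are at (258,482) for the free handle and (424,539) for the springy one, with the pivot at (398,343).

```bash
cat > fit.py <<'E'
from h import *
from scipy.optimize import least_squares
np.set_printoptions(precision=4,suppress=True)
L=np.array([[0,0,.049],[-.106,.076,.049],[-.124,-.038,.044]])
T=[]
pt=arm.grab_frame("top"); ps=arm.grab_frame("side")
ut=np.array([[398,343],[258,482],[424,539]])/2.725+[220,140]
us=np.array([[450,270],[527,431],[698,348]])/3.527+[230,150]
def W(v): 
    c,s=np.cos(v[2]),np.sin(v[2]); return np.c_[v[0]+c*L[:,0]-s*L[:,1],v[1]+s*L[:,0]+c*L[:,1],L[:,2]]
def f(v,which="ts"):
    r=[]
    if "t" in which: r+=[px(pt,P)-u for P,u in zip(W(v),ut)]
    if "s" in which: r+=[px(ps,P)-u for P,u in zip(W(v),us)]
    return np.ravel(r)
for k in ["t","s","ts"]:
    s=least_squares(f,[.62,-.05,-.1],args=(k,)); print(k,s.x,"res",s.fun); print(W(s.x))
E
python3 fit.py
```

```text
t [ 0.6141 -0.0579 -0.1649] res [ 0.1538 -0.0336 -0.0797  0.1559 -0.073  -0.1234]
[[ 0.6141 -0.0579  0.049 ]
 [ 0.522   0.0345  0.049 ]
 [ 0.4855 -0.075   0.044 ]]
s [ 0.6121 -0.0531 -0.182 ] res [ 0.2291  1.8727 -0.5608 -0.8982  0.3879 -0.6873]
[[ 0.6121 -0.0531  0.049 ]
 [ 0.5216  0.0408  0.049 ]
 [ 0.4833 -0.0681  0.044 ]]
ts [ 0.6137 -0.0567 -0.1727] res [-0.4761  0.1522 -1.1192 -0.0676 -1.2688  0.1378  0.4201  0.7121  0.3034
 -2.4865  0.5179 -2.3416]
[[ 0.6137 -0.0567  0.049 ]
 [ 0.5224  0.0363  0.049 ]
 [ 0.485  -0.0729  0.044 ]]
```

Request:
servo_tool --pt "1 -18.2 20.3 0 0 0 0" --pt "1 -18.2 20.3 0 0 0 0" --pt "1 -18.2 20.3 0 0 0 0" --pt "1 -18.2 20.3 0 0 0 0" --pt "1 -18.2 20.3 0 0 0 0" --pt "1 -18.2 20.3 0 0 0 0" --pt "1 -18.2 20.3 0 0 0 0" --pt "1 -18.2 20.3 0 0 0 0" --pt "1 -18.2 20.3 0 0 0 0" --pt "1 -18.2 20.3 0 0 0 0" --pt "1 -18.2 20.3 0 0 0 0" --pt "1 -18.2 20.3 0 0 0 0" --pt "1 -18.2 20.3 0 0 0 0" --pt "1 -18.2 20.3 0 0 0 0" --pt "1 -18.2 20.3 0 0 0 0" --squeeze 5

```text
t: 2.25
eef_pos: [0.3515, -0.2963, 0.2269]
ee_rot: [-3.141, 0.001, -2.909]
force: [0.8, -1.1, 0.1]
width: 0.0006
gripper_force: 0.0
```

Request:
servo_tool --pt "1 -18.2 20.3 0 0 0 0" --pt "1 -18.2 20.3 0 0 0 0" --pt "1 -18.2 20.3 0 0 0 0" --pt "1 -18.2 20.3 0 0 0 0" --pt "1 -18.2 20.3 0 0 0 0" --pt "1 -18.2 20.3 0 0 0 0" --pt "1 -18.2 20.3 0 0 0 0" --pt "1 -18.2 20.3 0 0 0 0" --pt "1 -18.2 20.3 0 0 0 0" --pt "1 -18.2 20.3 0 0 0 0" --pt "1 -18.2 20.3 0 0 0 0" --pt "1 -18.2 20.3 0 0 0 0" --pt "1 -18.2 20.3 0 0 0 0" --pt "1 -18.2 20.3 0 0 0 0" --pt "1 -18.2 20.3 0 0 0 0"

```text
t: 3.5
eef_pos: [0.547, 0.0631, 0.2268]
ee_rot: [3.142, 0.0, -2.909]
force: [1.1, -1.3, 0.7]
width: 0.0008
gripper_force: 0.0
```

Request:
servo_tool --pt "1 0 0 0 0 0 -5.25" --pt "1 0 0 0 0 0 -5.25" --pt "1 0 0 0 0 0 -5.25" --pt "1 0 0 0 0 0 -5.25" --pt "1 0 0 0 0 0 -5.25" --pt "1 0 0 0 0 0 -5.25" --pt "1 0 0 0 0 0 0" --pt "1 0 0 0 0 0 0" --pt "1 0 0 0 0 0 0"

```text
t: 4.25
eef_pos: [0.5465, 0.0617, 0.2266]
ee_rot: [-3.142, 0.0, -2.362]
force: [-0.0, -0.0, -0.4]
width: 0.0003
gripper_force: 0.0
```

Request:
servo_tool --pt "1 0 0 20 0 0 0" --pt "1 0 0 20 0 0 0" --pt "1 0 0 20 0 0 0" --pt "1 0 0 20 0 0 0" --pt "1 0 0 20 0 0 0" --pt "1 0 0 20 0 0 0" --pt "1 0 0 20 0 0 0" --pt "1 0 0 0 0 0 0" --pt "1 0 0 0 0 0 0"

```text
t: 5.0
eef_pos: [0.546, 0.0614, 0.0861]
ee_rot: [3.141, -0.002, -2.36]
force: [-0.1, 0.9, 0.2]
width: 0.0003
gripper_force: 0.0
```

```bash
python3 - <<'E'
from h import *
s=arm.grab_frame("side"); p=arm.grab_frame("wrist"); save(p,"w1"); st=arm.get_state()
print(st["eef_pos"],p["position"])
for n in ["handle_ring","spring_ring","pivot"]:
    for r in arm.recognise(n,p)[:1]: print(n,r["conf"],w(p,r["at"]))
T=np.array(st["eef_pos"]); print("tcp px",px(s,T),"at 40mm",px(s,[T[0],T[1],.04]))
a=s["color"][150:350,260:480,::-1]; a=cv2.resize(a,(660,600),interpolation=cv2.INTER_CUBIC)
b=cv2.resize(p["color"][:,:,::-1],(640,480))
cv2.imwrite("pics/s1.png",a)
E
```

```text
[0.54732209 0.06200481 0.08779677] [0.49160807 0.00737019 0.24468092]
handle_ring 0.6 [ 0.54813712 -0.00905291  0.04930917]
spring_ring 0.84 [ 0.52856312 -0.06518719  0.0417354 ]
pivot 0.62 [ 0.59895877 -0.05049439  0.0103675 ]
tcp px [358.75263282 252.79658791] at 40mm [357.89387981 277.58458581]
```

View pics/w1.png

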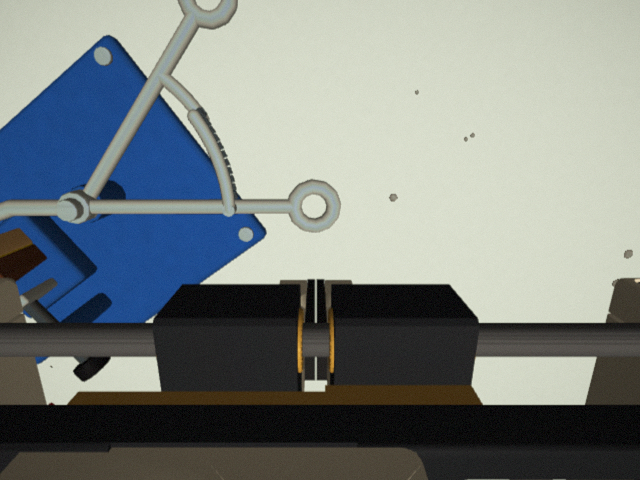

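View pics/s1.png

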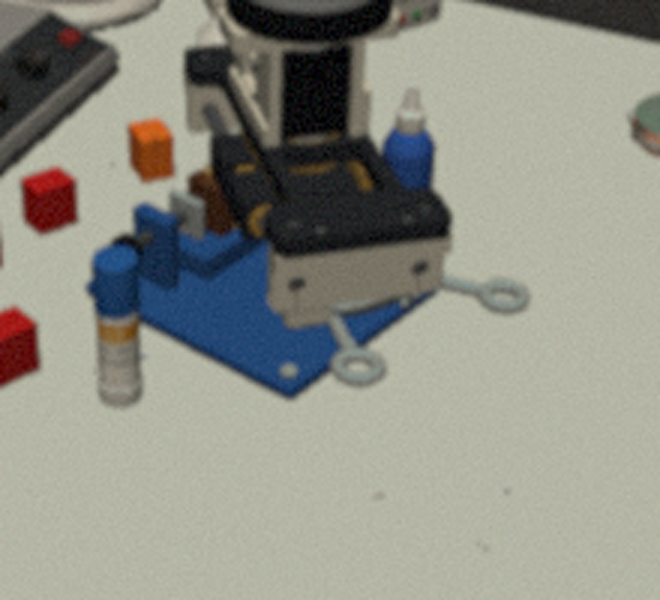

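Wrist view: free ring at px (314.5,206), pivot at (74,207), springy ring at about (208,3). The handle runs level in the picture, so the tool is well aligned; I'll compute the positions.

```bash
python3 - <<'E'
from h import *
np.set_printoptions(precision=4,suppress=True)
p=arm.grab_frame("wrist"); st=arm.get_state(); T=np.array(st["eef_pos"]); y=st["ee_rot"][2]; print(T,y)
for n,uv,z in [("ring",(314.5,206),.049),("pivot",(74,207),.053),("spring",(208,3),.044)]:
    P=ray(p,uv,z); d=P-T; print(n,P,"tool xy",d[0]*np.cos(y)+d[1]*np.sin(y), d[0]*np.sin(y)-d[1]*np.cos(y))
E
```

```text
[0.5471 0.062  0.0878] -2.359198571044227
ring [0.5219 0.0366 0.049 ] tool xy 0.0358162309950453 -0.00028897657650391734
pivot [ 0.6117 -0.054   0.053 ] tool xy 0.036011888973617616 -0.1278690946154119
spring [ 0.4885 -0.0684  0.044 ] tool xy 0.1335478733246423 -0.051190893593994174
```

Request:
servo_tool --pt "1 0 0 13 0 0 0" --pt "1 0 0 13 0 0 0" --pt "1 0 0 13 0 0 0" --pt "1 0 0 13 0 0 0" --pt "1 4 0 0 0 0 0" --pt "1 3 0 0 0 0 0" --pt "1 0 0 0 0 0 0" --pt "1 0 0 0 0 0 0"

```text
t: 5.97
eef_pos: [0.542, 0.0569, 0.0357]
ee_rot: [-3.141, 0.002, -2.359]
force: [0.0, 0.2, 0.5]
width: 0.0004
gripper_force: 0.0
```

```bash
cat > m.py <<'E'
from h import *
import sys
np.set_printoptions(precision=3,suppress=True)
PV=np.array([.612,-.0545]); A0=np.arctan2(.0366+.0545,.5219-.612)
N=int(sys.argv[1]) if len(sys.argv)>1 else 4
F=[];X=[];Y=[]
for i in range(N):
    arm.grab_frame("side"); s=arm.get_state(); F.append(s["force"]); X.append(s["eef_pos"]); Y.append(s["ee_rot"][2])
F=np.array(F);X=np.mean(X,0);y=np.mean(Y)
ex=np.array([np.cos(y),np.sin(y)]); ey=np.array([np.sin(y),-np.cos(y)])
fx=F[:,:2]@ex; d=X[:2]-PV
# ring centre angle a: ex.(PV+.13 r(a)-X)=.0245
c=(ex@d+.0245)/.13   # = ex.r(a), r(a)=cos(b)*ey+sin(b)*ex
phi=np.arctan2(ey[1],ey[0])+np.arcsin(c)-A0
print("t%.2f Fx %.2f +-%.2f Fy %.2f Fz %.2f phi %.4f toolphi %.4f TCP"%(s["t"],fx.mean(),fx.std()/N**.5,(F[:,:2]@ey).mean(),F[:,2].mean(),phi,np.arctan2(ey[1],ey[0])-A0),X,"rel",ex@d,ey@d)
E
python3 m.py 8
```

```text
t6.37 Fx -0.06 +-0.15 Fy -0.03 Fz 0.13 phi -0.0310 toolphi 0.0027 TCP [0.542 0.057 0.035] rel -0.028889893945389097 0.1284903857679989
```

Request:
servo_tool --pt "1 1 0 0 0 0 0" --pt "1 1 0 0 0 0 0" --pt "1 1 0 0 0 0 0" --pt "1 0 0 0 0 0 0"

```text
t: 6.7
eef_pos: [0.5397, 0.055, 0.0347]
ee_rot: [-3.141, 0.001, -2.359]
force: [1.9, 2.1, -0.7]
width: 0.0007
gripper_force: 0.7
```

Request:
servo_tool --pt "1 0.7 0 0 0 0 0" --pt "1 0 0 0 0 0 0"

```text
t: 6.87
eef_pos: [0.5392, 0.0545, 0.0347]
ee_rot: [-3.141, 0.001, -2.359]
force: [0.9, 2.6, -0.9]
width: 0.0007
gripper_force: 1.2
```

Request:
servo_tool --pt "1 0.7 0 0 0 0 0" --pt "1 0 0 0 0 0 0"

```text
t: 7.03
eef_pos: [0.5385, 0.0539, 0.0346]
ee_rot: [-3.142, 0.0, -2.359]
force: [0.7, 2.5, -1.0]
width: 0.0007
gripper_force: 1.2
```

```bash
python3 m.py 3
```

```text
t7.18 Fx -2.77 +-0.16 Fy 1.30 Fz -0.59 phi 0.0047 toolphi 0.0027 TCP [0.538 0.054 0.035] rel -0.02425025290803761 0.1286403528716878
```

Request:
servo_tool --pt "1 -1.4 0 0 0 0 0" --pt "1 0 0 0 0 0 0"

```text
t: 7.35
eef_pos: [0.5397, 0.0548, 0.0346]
ee_rot: [-3.141, 0.0, -2.359]
force: [1.1, 2.3, 0.3]
width: 0.0001
gripper_force: 1.2
```

Request:
servo_tool --pt "1 -0.7 0 0 0 0 0" --pt "1 0 0 0 0 0 0"

```text
t: 7.52
eef_pos: [0.5397, 0.055, 0.0345]
ee_rot: [3.142, -0.001, -2.359]
force: [1.2, 1.5, 0.1]
width: 0.0006
gripper_force: 0.6
```

Request:
servo_tool --pt "1 -0.7 0 0 0 0 0" --pt "1 0 0 0 0 0 0"

```text
t: 7.68
eef_pos: [0.5399, 0.0554, 0.0344]
ee_rot: [3.141, -0.001, -2.359]
force: [-0.5, -0.4, 0.5]
width: 0.0008
gripper_force: 0.0
```

Request:
servo_tool --pt "1 -0.7 0 0 0 0 0" --pt "1 0 0 0 0 0 0"

```text
t: 7.85
eef_pos: [0.5406, 0.056, 0.0344]
ee_rot: [3.141, -0.001, -2.359]
force: [0.3, -0.1, -0.4]
width: 0.0006
gripper_force: 0.0
```

Request:
servo_tool --pt "1 -0.7 0 0 0 0 0" --pt "1 0 0 0 0 0 0"

```text
t: 8.02
eef_pos: [0.5414, 0.0567, 0.0345]
ee_rot: [3.142, -0.0, -2.359]
force: [-0.5, -0.6, 0.6]
width: 0.0002
gripper_force: 0.0
```

```bash
python3 m.py 2
```

```text
t8.12 Fx -0.23 +-0.27 Fy -0.12 Fz 0.14 phi -0.0266 toolphi 0.0028 TCP [0.541 0.057 0.035] rel -0.02831382851636665 0.1286411045181072
```

Request:
servo_tool --pt "1 1.05 0 0 0 0 0" --pt "1 1.05 0 0 0 0 0" --pt "1 1.3 0.26 0 0 0 -0.573" --pt "1 1.3 0.26 0 0 0 -0.573" --pt "1 1.3 0.26 0 0 0 -0.573" --pt "1 1.3 0.26 0 0 0 -0.573" --pt "1 1.3 0.26 0 0 0 -0.573" --pt "1 1.3 0.26 0 0 0 -0.573" --pt "1 1.3 0.26 0 0 0 -0.573" --pt "1 0 0 0 0 0 0" --pt "1 0 0 0 0 0 0"

```text
t: 9.03
eef_pos: [0.5322, 0.0497, 0.0347]
ee_rot: [-3.142, -0.0, -2.289]
force: [1.4, 1.5, -0.5]
width: 0.0004
gripper_force: 1.4
```

```bash
sed -i 's/\.0245/.0262/g' m.py; python3 m.py 3
```

```text
t9.18 Fx -2.32 +-0.13 Fy -0.13 Fz 0.59 phi 0.0745 toolphi 0.0726 TCP [0.532 0.05  0.035] rel -0.02595319275895512 0.1286657525646805
```

Request:
servo_tool --pt "1 1.3 0.26 0 0 0 -0.573" --pt "1 1.95 0.39 0 0 0 -0.86" --pt "1 0 0 0 0 0 0"

```text
t: 9.43
eef_pos: [0.5297, 0.0477, 0.0347]
ee_rot: [-3.141, 0.0, -2.263]
force: [2.5, 2.2, -0.4]
width: 0.0004
gripper_force: 1.8
```

```bash
python3 m.py 3
```

```text
t9.58 Fx -3.78 +-0.50 Fy -0.77 Fz -0.14 phi 0.0982 toolphi 0.0979 TCP [0.53  0.048 0.035] rel -0.026157740589838763 0.1286251258814987
```

Request:
servo_tool --pt "1 1.3 0.26 0 0 0 -0.573" --pt "1 1.95 0.39 0 0 0 -0.86" --pt "1 0 0 0 0 0 0"

```text
t: 9.83
eef_pos: [0.527, 0.0455, 0.0346]
ee_rot: [3.142, -0.0, -2.238]
force: [2.4, 1.1, 0.4]
width: 0.0007
gripper_force: 1.5
```

```bash
python3 m.py 3
```

```text
t9.98 Fx -3.22 +-0.19 Fy -0.78 Fz 0.49 phi 0.1257 toolphi 0.1227 TCP [0.527 0.046 0.035] rel -0.0258127698755891 0.12872259305217426
```

Request:
servo_tool --pt "1 1.3 0.26 0 0 0 -0.573" --pt "1 1.95 0.39 0 0 0 -0.86" --pt "1 0 0 0 0 0 0"

```text
t: 10.23
eef_pos: [0.5246, 0.0435, 0.0346]
ee_rot: [-3.141, 0.0, -2.213]
force: [3.6, 0.8, -0.2]
width: 0.0003
gripper_force: 1.9
```

```bash
python3 m.py 3
```

```text
t10.38 Fx -2.72 +-0.33 Fy -1.36 Fz -0.31 phi 0.1493 toolphi 0.1479 TCP [0.525 0.043 0.035] rel -0.026016838075343503 0.12868700911812042
```

Request:
servo_tool --pt "1 1.3 0.26 0 0 0 -0.573" --pt "1 1.95 0.39 0 0 0 -0.86" --pt "1 0 0 0 0 0 0"

```text
t: 10.63
eef_pos: [0.522, 0.0412, 0.0346]
ee_rot: [3.142, 0.0, -2.188]
force: [3.9, 0.7, -0.6]
width: 0.0003
gripper_force: 1.5
```

```bash
python3 m.py 3
```

```text
t10.78 Fx -2.83 +-0.34 Fy -2.44 Fz 0.40 phi 0.1762 toolphi 0.1727 TCP [0.522 0.041 0.035] rel -0.025741790173339635 0.1287791713796556
```

Request:
servo_tool --pt "1 1.2 0.0 0 0 0 -0.573" --pt "1 1.7 0.1 0 0 0 -0.86" --pt "1 0 0 0 0 0 0"

```text
t: 11.03
eef_pos: [0.5201, 0.039, 0.0345]
ee_rot: [3.141, -0.0, -2.163]
force: [1.9, 3.6, 0.9]
width: 0.0002
gripper_force: 1.9
```

```bash
sed -i 's/^print(/print("G %.2f"%(-fx.mean()-.115*(F[:,:2]@ey).mean()),end=" ");print(/' m.py; python3 m.py 4
```

```text
G 3.32 t11.23 Fx -3.35 +-0.30 Fy 0.31 Fz 0.61 phi 0.1980 toolphi 0.1977 TCP [0.52  0.039 0.035] rel -0.026164639464092625 0.128422100925296
```

Request:
servo_tool --pt "1 1.3 0.1 0 0 0 -0.573" --pt "1 1.95 0.2 0 0 0 -0.86" --pt "1 0 0 0 0 0 0"

```text
t: 11.48
eef_pos: [0.5179, 0.0365, 0.0345]
ee_rot: [3.141, -0.0, -2.138]
force: [1.0, 2.6, 0.6]
width: 0.0007
gripper_force: 1.5
```

```bash
python3 m.py 4
```

```text
G 3.12 t11.68 Fx -3.20 +-0.11 Fy 0.69 Fz 0.67 phi 0.2245 toolphi 0.2227 TCP [0.518 0.036 0.034] rel -0.02596957308170795 0.12816052704473127
```

Request:
servo_tool --pt "1 1.3 0.26 0 0 0 -0.573" --pt "1 1.95 0.39 0 0 0 -0.86" --pt "1 0 0 0 0 0 0"

```text
t: 11.93
eef_pos: [0.5159, 0.0339, 0.0345]
ee_rot: [3.142, 0.0, -2.113]
force: [0.5, 4.2, -0.3]
width: 0.0005
gripper_force: 1.8
```

```bash
python3 m.py 4
```

```text
G 3.60 t12.13 Fx -3.76 +-0.32 Fy 1.40 Fz 0.29 phi 0.2488 toolphi 0.2477 TCP [0.516 0.034 0.035] rel -0.026063489827961958 0.12797590396940378
```

Request:
servo_tool --pt "1 1.3 0.26 0 0 0 -0.573" --pt "1 1.95 0.39 0 0 0 -0.86" --pt "1 0 0 0 0 0 0"

```text
t: 12.38
eef_pos: [0.5139, 0.0318, 0.0346]
ee_rot: [-3.141, 0.001, -2.088]
force: [0.9, 4.4, -1.2]
width: 0.0007
gripper_force: 2.2
```

```bash
python3 m.py 4
```

```text
G 4.04 t12.58 Fx -4.25 +-0.08 Fy 1.82 Fz -1.02 phi 0.2716 toolphi 0.2730 TCP [0.514 0.032 0.035] rel -0.0263927150880632 0.12790167727831395
```

Request:
servo_tool --pt "1 1.65 0.33 0 0 0 -0.72" --pt "1 0 0 0 0 0 0" --pt "1 0 0 0 0 0 0"

```text
t: 12.83
eef_pos: [0.5128, 0.0303, 0.0346]
ee_rot: [-3.141, 0.0, -2.076]
force: [0.3, 4.6, -0.5]
width: 0.0005
gripper_force: 2.0
```

```bash
python3 m.py 4
```

```text
G 4.13 t13.03 Fx -4.26 +-0.17 Fy 1.06 Fz -0.68 phi 0.2855 toolphi 0.2852 TCP [0.513 0.03  0.035] rel -0.026164933019039233 0.12787947095318952
```

Request:
servo_tool --pt "1 1.65 0.33 0 0 0 -0.72" --pt "1 0 0 0 0 0 0" --pt "1 0 0 0 0 0 0"

```text
t: 13.28
eef_pos: [0.5121, 0.0295, 0.0347]
ee_rot: [-3.141, 0.001, -2.064]
force: [1.6, 5.9, -1.1]
width: 0.0007
gripper_force: 3.1
```

```bash
python3 m.py 4
```

```text
G 6.70 t13.48 Fx -6.88 +-0.21 Fy 1.60 Fz -1.61 phi 0.2935 toolphi 0.2981 TCP [0.512 0.03  0.035] rel -0.02678948349894642 0.12772713311293324
```

Request:
servo_tool --pt "1 1.65 0.2 0 0 0 -0.72" --pt "1 0 0 0 0 0 0" --pt "1 0 0 0 0 0 0"

```text
t: 13.73
eef_pos: [0.5113, 0.0284, 0.0347]
ee_rot: [-3.141, 0.002, -2.051]
force: [1.1, 7.5, -0.9]
width: 0.0004
gripper_force: 3.7
```

```bash
python3 m.py 4
```

```text
G 7.48 t13.93 Fx -7.76 +-0.12 Fy 2.43 Fz -1.30 phi 0.3042 toolphi 0.3106 TCP [0.511 0.028 0.035] rel -0.027028348525148047 0.12764487728098373
```

Request:
servo_tool --pt "1 1.65 0.2 0 0 0 -0.72" --pt "1 0 0 0 0 0 0" --pt "1 0 0 0 0 0 0"

```text
t: 14.18
eef_pos: [0.5105, 0.0274, 0.0347]
ee_rot: [-3.141, 0.002, -2.038]
force: [0.3, 10.1, -2.6]
width: 0.0007
gripper_force: 4.4
```

```bash
python3 m.py 4
```

```text
G 8.89 t14.38 Fx -9.26 +-0.24 Fy 3.27 Fz -1.74 phi 0.3146 toolphi 0.3232 TCP [0.511 0.027 0.035] rel -0.02732260089040443 0.1275082514305829
```

Request:
servo_tool --pt "1 1.65 0.5 0 0 0 -0.72" --pt "1 0 0 0 0 0 0" --pt "1 1.65 0.5 0 0 0 -0.72" --pt "1 0 0 0 0 0 0" --pt "1 0 0 0 0 0 0"

```text
t: 14.8
eef_pos: [0.5085, 0.025, 0.0347]
ee_rot: [-3.14, 0.002, -2.013]
force: [2.5, 9.2, -1.9]
width: 0.0005
gripper_force: 4.7
```

```bash
python3 m.py 4
```

```text
G 9.86 t15.00 Fx -10.08 +-0.19 Fy 1.87 Fz -3.29 phi 0.3382 toolphi 0.3485 TCP [0.509 0.025 0.035] rel -0.027534453430380332 0.12754259541958496
```

Request:
servo_tool --pt "1 1.65 0.4 0 0 0 -0.72" --pt "1 0 0 0 0 0 0" --pt "1 0 0 0 0 0 0"

```text
t: 15.25
eef_pos: [0.5076, 0.0239, 0.0347]
ee_rot: [-3.14, 0.003, -2.001]
force: [2.3, 11.0, -3.8]
width: 0.0006
gripper_force: 5.1
```

```bash
python3 m.py 4
```

```text
G 10.67 t15.45 Fx -10.87 +-0.23 Fy 1.72 Fz -3.82 phi 0.3490 toolphi 0.3611 TCP [0.508 0.024 0.035] rel -0.027774391088685842 0.12750126968441508
```

Request:
servo_tool --pt "1 1.3 0.3 0 0 0 -0.573" --pt "1 0 0 0 0 0 0" --pt "1 0 0 0 0 0 0"

```text
t: 15.7
eef_pos: [0.507, 0.023, 0.0348]
ee_rot: [-3.14, 0.003, -1.991]
force: [4.0, 10.7, -4.8]
width: 0.0004
gripper_force: 5.6
```

```bash
python3 m.py 4
```

```text
G 11.08 t15.90 Fx -11.38 +-0.17 Fy 2.58 Fz -4.02 phi 0.3572 toolphi 0.3711 TCP [0.507 0.023 0.035] rel -0.02800986196928719 0.12743513746495905
```

Request:
servo_tool --pt "1 0.8 0.2 0 0 0 -0.34" --pt "1 0.8 0.2 0 0 0 -0.34" --pt "1 0 0 0 0 0 0" --pt "1 0 0 0 0 0 0"

```text
t: 16.23
eef_pos: [0.5063, 0.022, 0.0348]
ee_rot: [-3.139, 0.004, -1.979]
force: [3.0, 12.5, -4.9]
width: 0.0004
gripper_force: 6.4
```

```bash
python3 m.py 4
```

```text
G 12.66 t16.43 Fx -12.88 +-0.22 Fy 1.91 Fz -4.98 phi 0.3666 toolphi 0.3830 TCP [0.506 0.022 0.035] rel -0.028333379440501464 0.1273784538374423
```

Request:
servo_tool --pt "1 -1 0 0 0 0 0" --pt "1 -1 0 0 0 0 0" --pt "1 0 0 0 0 0 0"

```text
t: 16.68
eef_pos: [0.5071, 0.0235, 0.0348]
ee_rot: [-3.139, 0.003, -1.979]
force: [4.3, 9.7, -4.6]
width: 0.0006
gripper_force: 5.2
```

Request:
servo_tool --pt "1 -1 0 0 0 0 0" --pt "1 0 0 0 0 0 0"

```text
t: 16.85
eef_pos: [0.5076, 0.0243, 0.0348]
ee_rot: [-3.139, 0.003, -1.979]
force: [4.0, 9.2, -4.2]
width: 0.0003
gripper_force: 4.9
```

Request:
servo_tool --pt "1 -1 0 0 0 0 0" --pt "1 0 0 0 0 0 0"

```text
t: 17.02
eef_pos: [0.508, 0.0251, 0.0348]
ee_rot: [-3.139, 0.003, -1.978]
force: [5.2, 7.4, -4.5]
width: 0.0004
gripper_force: 4.5
```

```bash
python3 m.py 3
```

```text
G 9.71 t17.17 Fx -9.52 +-0.19 Fy -1.61 Fz -5.17 phi 0.3401 toolphi 0.3832 TCP [0.508 0.025 0.035] rel -0.031808332202793645 0.12704354947528484
```

Request:
servo_tool --pt "1 -0.8 -0.2 0 0 0 0.573" --pt "1 0 0 0 0 0 0"

```text
t: 17.33
eef_pos: [0.5084, 0.0256, 0.0348]
ee_rot: [-3.139, 0.003, -1.989]
force: [4.8, 6.8, -4.8]
width: 0.0003
gripper_force: 4.3
```

Request:
servo_tool --pt "1 -0.8 -0.2 0 0 0 0.573" --pt "1 0 0 0 0 0 0"

```text
t: 17.5
eef_pos: [0.5089, 0.0262, 0.0348]
ee_rot: [-3.139, 0.003, -1.999]
force: [4.8, 6.6, -4.4]
width: 0.0007
gripper_force: 4.1
```

Request:
servo_tool --pt "1 -0.8 -0.2 0 0 0 0.573" --pt "1 0 0 0 0 0 0"

```text
t: 17.67
eef_pos: [0.5091, 0.0265, 0.0348]
ee_rot: [-3.14, 0.002, -2.009]
force: [4.9, 6.0, -3.2]
width: 0.0005
gripper_force: 3.5
```

```bash
python3 m.py 3
```

```text
G 7.62 t17.82 Fx -7.30 +-0.50 Fy -2.76 Fz -3.78 phi 0.3258 toolphi 0.3531 TCP [0.509 0.026 0.035] rel -0.029753798156979153 0.12749034441017373
```

Request:
servo_tool --pt "1 -1 -0.2 0 0 0 0.573" --pt "1 0 0 0 0 0 0"

```text
t: 17.98
eef_pos: [0.5093, 0.0268, 0.0348]
ee_rot: [-3.14, 0.001, -2.019]
force: [4.1, 3.1, -1.4]
width: 0.0005
gripper_force: 2.5
```

Request:
servo_tool --pt "1 -1 -0.2 0 0 0 0.573" --pt "1 0 0 0 0 0 0"

```text
t: 18.15
eef_pos: [0.5093, 0.0273, 0.0347]
ee_rot: [-3.141, -0.0, -2.03]
force: [4.4, 0.9, -0.7]
width: 0.0005
gripper_force: 1.7
```

```bash
python3 m.py 3
```

```text
G 3.39 t18.30 Fx -3.06 +-0.17 Fy -2.87 Fz -0.24 phi 0.3196 toolphi 0.3328 TCP [0.509 0.027 0.035] rel -0.02791401329777738 0.12836054378398176
```

Request:
servo_tool --pt "1 -1 -0.2 0 0 0 0.573" --pt "1 0 0 0 0 0 0"

```text
t: 18.47
eef_pos: [0.509, 0.0279, 0.0345]
ee_rot: [3.141, -0.001, -2.04]
force: [1.6, 0.8, 0.7]
width: 0.0005
gripper_force: 0.9
```

Request:
servo_tool --pt "1 -1 -0.2 0 0 0 0.573" --pt "1 0 0 0 0 0 0"

```text
t: 18.63
eef_pos: [0.509, 0.0286, 0.0342]
ee_rot: [3.14, -0.002, -2.05]
force: [0.6, 0.3, -0.7]
width: 0.0003
gripper_force: 0.1
```

```bash
python3 m.py 3
```

```text
G 0.29 t18.78 Fx -0.31 +-0.28 Fy 0.20 Fz -0.50 phi 0.3106 toolphi 0.3122 TCP [0.509 0.029 0.034] rel -0.02641555213368883 0.1295576971108663
```

Request:
servo_tool --pt "1 1.3 0.15 0 0 0 -0.573" --pt "1 1.3 0.15 0 0 0 -0.573" --pt "1 1.3 0.15 0 0 0 -0.573" --pt "1 1.3 0.15 0 0 0 -0.573" --pt "1 1.3 0.15 0 0 0 -0.573" --pt "1 1.3 0.15 0 0 0 -0.573" --pt "1 1.3 0.15 0 0 0 -0.573" --pt "1 0 0 0 0 0 0" --pt "1 0 0 0 0 0 0"

```text
t: 19.53
eef_pos: [0.5063, 0.0234, 0.0347]
ee_rot: [-3.14, 0.004, -1.978]
force: [-0.3, 14.0, -2.0]
width: 0.0008
gripper_force: 5.7
```

```bash
python3 m.py 4
```

```text
G 11.26 t19.73 Fx -11.93 +-0.20 Fy 5.77 Fz -2.83 phi 0.3573 toolphi 0.3834 TCP [0.506 0.023 0.035] rel -0.02959659898214874 0.12795935875554348
```

Request:
servo_tool --pt "1 0.8 0.3 0 0 0 0" --pt "1 0.8 0.3 0 0 0 0" --pt "1 0 0 0 0 0 0" --pt "1 0 0 0 0 0 0"

```text
t: 20.07
eef_pos: [0.5057, 0.0225, 0.0347]
ee_rot: [-3.14, 0.005, -1.978]
force: [1.1, 14.2, -4.2]
width: 0.0008
gripper_force: 6.5
```

```bash
python3 m.py 4
```

```text
G 12.74 t20.27 Fx -13.31 +-0.13 Fy 4.96 Fz -4.77 phi 0.3648 toolphi 0.3836 TCP [0.506 0.023 0.035] rel -0.028649471603924902 0.1281171177253515
```

Request:
servo_tool --pt "1 0.8 0.3 0 0 0 0" --pt "1 0.3 0.1 0 0 0 0" --pt "1 0 0 0 0 0 0" --pt "1 0 0 0 0 0 0"

```text
t: 20.6
eef_pos: [0.5053, 0.0219, 0.0348]
ee_rot: [-3.139, 0.005, -1.978]
force: [2.1, 14.9, -5.8]
width: 0.0006
gripper_force: 7.0
```

```bash
python3 m.py 4
```

```text
G 14.41 t20.80 Fx -14.88 +-0.23 Fy 4.08 Fz -5.88 phi 0.3705 toolphi 0.3837 TCP [0.505 0.022 0.035] rel -0.02791385048153376 0.12824257397015482
```

Request:
servo_tool --pt "1 0.6 0.2 0 0 0 0" --pt "1 0 0 0 0 0 0" --pt "1 0 0 0 0 0 0"

```text
t: 21.05
eef_pos: [0.505, 0.0215, 0.0348]
ee_rot: [-3.139, 0.005, -1.978]
force: [2.3, 13.4, -6.4]
width: 0.0007
gripper_force: 7.0
```

```bash
python3 m.py 4
```

```text
G 14.72 t21.25 Fx -15.16 +-0.40 Fy 3.84 Fz -5.72 phi 0.3746 toolphi 0.3838 TCP [0.505 0.021 0.035] rel -0.02740068524756836 0.12833496377100026
```

Request:
servo_tool --pt "1 0.5 0.2 0 0 0 0" --pt "1 0 0 0 0 0 0" --pt "1 0 0 0 0 0 0"

```text
t: 21.5
eef_pos: [0.5046, 0.0208, 0.0348]
ee_rot: [-3.139, 0.005, -1.978]
force: [2.9, 12.4, -5.6]
width: 0.0003
gripper_force: 6.2
```

```bash
python3 m.py 4
```

```text
G 12.58 t21.70 Fx -12.88 +-0.27 Fy 2.61 Fz -5.39 phi 0.3810 toolphi 0.3838 TCP [0.505 0.021 0.035] rel -0.026574733584582944 0.12849387764471593
```

Request:
servo_tool --pt "1 -1 0 0 0 0 0" --pt "1 -1 0 0 0 0 0" --pt "1 -1 0 0 0 0 0" --pt "1 0 0 0 0 0 0"

```text
t: 22.03
eef_pos: [0.505, 0.0221, 0.0348]
ee_rot: [-3.14, 0.002, -1.978]
force: [1.9, 4.3, -2.5]
width: 0.0004
gripper_force: 2.8
```

Request:
servo_tool --pt "1 -1 0 0 0 0 0" --pt "1 -1 0 0 0 0 0" --pt "1 0 0 0 0 0 0"

```text
t: 22.28
eef_pos: [0.5047, 0.023, 0.0347]
ee_rot: [-3.141, 0.0, -1.979]
force: [2.1, 2.0, 0.1]
width: 0.0004
gripper_force: 1.2
```

```bash
python3 m.py 2
```

```text
G 2.48 t22.38 Fx -2.24 +-0.06 Fy -2.10 Fz 0.68 phi 0.3651 toolphi 0.3830 TCP [0.505 0.023 0.035] rel -0.02852877889558733 0.1292266705286186
```

Request:
servo_tool --pt "1 -3 0 0 0 0 0" --pt "1 -4 0 0 0 0 0" --pt "1 -5 0 0 0 0 0" --pt "1 0 0 -10 0 0 0" --pt "1 0 0 -15 0 0 0" --pt "1 0 0 -15 0 0 0" --pt "1 0 0 -15 0 0 0" --pt "1 0 0 -10 0 0 0" --pt "1 15 -3 0 0 0 0" --pt "1 15 -3 0 0 0 0" --pt "1 15 -3 0 0 0 0" --pt "1 15 -3 0 0 0 0" --pt "1 15 -3 0 0 0 0" --pt "1 15 -3 0 0 0 0" --pt "1 15 -3 0 0 0 0" --pt "1 0 0 0 0 0 0" --pt "1 0 0 0 0 0 0" --pt "1 0 0 0 0 0 0"

```text
t: 23.88
eef_pos: [0.4869, -0.0706, 0.0998]
ee_rot: [-3.141, 0.0, -1.979]
force: [-1.1, -0.1, -0.2]
width: 0.0007
gripper_force: 0.0
```

```bash
python3 - <<'E'
from h import *
p=arm.grab_frame("wrist"); save(p,"w2"); s=arm.get_state(); print(s["t"],s["eef_pos"],s["ee_rot"],s["force"])
t=arm.grab_frame("side"); cv2.imwrite("pics/s2.png",cv2.resize(t["color"][150:350,260:480,::-1],(660,600),interpolation=cv2.INTER_CUBIC))
E
```

```text
23.9333 [ 0.48696104 -0.07033897  0.09976913] [-3.14138010e+00  1.91727097e-04 -1.97892393e+00] [-0.28282246  0.44597921 -0.64922498]
```

View pics/w2.png

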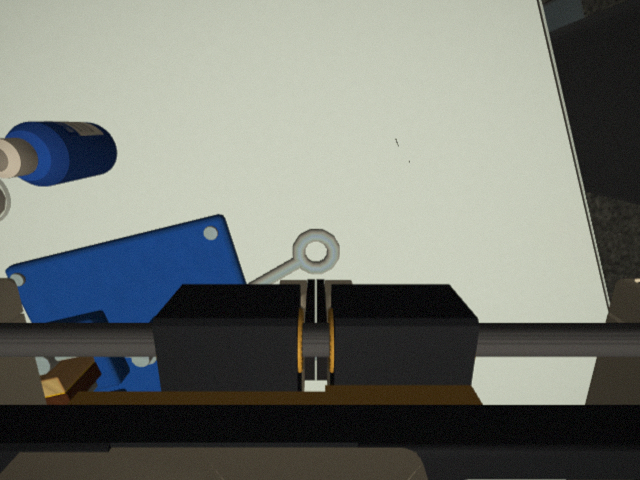

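View pics/s2.png

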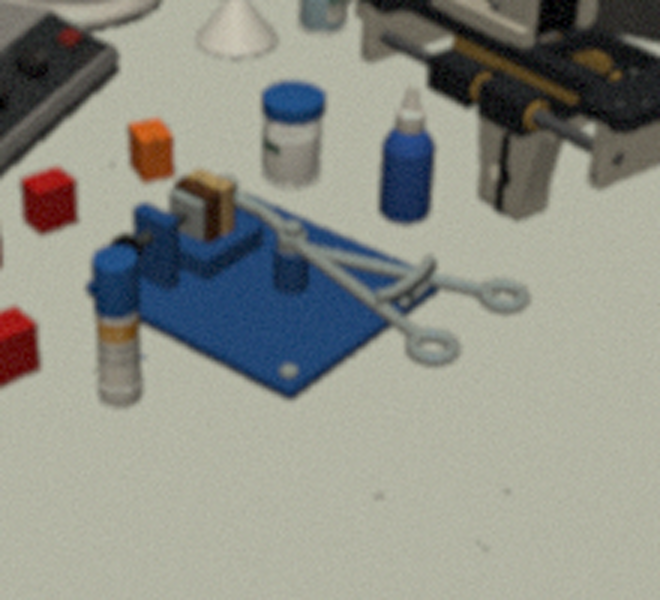

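The handle is locked and the block sits clamped against the anvil. The springy ring shows in the wrist view at px (316,251), and the free ring in the side view at crop (433,346).

```bash
python3 - <<'E'
from h import *
p=arm.grab_frame("wrist"); s=arm.get_state(); T=np.array(s["eef_pos"]); y=s["ee_rot"][2]
P=ray(p,(316,251),.044); d=P-T; print(P,"tool",d[0]*np.cos(y)+d[1]*np.sin(y), d[0]*np.sin(y)-d[1]*np.cos(y))
t=arm.grab_frame("side"); print(ray(t,(404.3,265.3),.049))
E
```

```text
[ 0.48448982 -0.07404833  0.044     ] tool 0.0045015483829179675 0.000695219474243555
[0.49428928 0.0051563  0.049     ]
```

Request:
servo_tool --pt "1 0 0 0 0 0 0" --pt "1 0 0 0 0 0 0" --pt "1 0 0 0 0 0 0" --pt "1 0 0 0 0 0 0" --pt "1 0 0 0 0 0 0" --pt "1 0 0 0 0 0 0" --pt "1 0 0 0 0 0 0" --pt "1 0 0 0 0 0 0" --pt "1 0 0 0 0 0 0" --pt "1 0 0 0 0 0 0" --pt "1 0 0 0 0 0 0" --pt "1 0 0 0 0 0 0" --pt "1 0 0 0 0 0 0" --pt "1 0 0 0 0 0 0" --pt "1 0 0 0 0 0 0" --pt "1 0 0 0 0 0 0" --pt "1 0 0 0 0 0 0" --pt "1 0 0 0 0 0 0" --pt "1 0 0 0 0 0 0" --pt "1 0 0 0 0 0 0"

```text
t: 25.75
eef_pos: [0.4868, -0.0708, 0.0996]
ee_rot: [-3.142, 0.0, -1.979]
force: [1.0, -0.7, -0.6]
width: 0.0003
gripper_force: 0.0
```

Request:
servo_tool --pt "1 4.5 0.7 0 0 0 0" --pt "1 0 0 10 0 0 0" --pt "1 0 0 10 0 0 0" --pt "1 0 0 10 0 0 0" --pt "1 0 0 10 0 0 0" --pt "1 0 0 6 0 0 0" --pt "1 0 0 4 0 0 0" --pt "1 0 0 0 0 0 0" --pt "1 0 0 0 0 0 0"

```text
t: 26.5
eef_pos: [0.4844, -0.0747, 0.0497]
ee_rot: [3.142, -0.0, -1.979]
force: [0.1, -1.0, 0.2]
width: 0.0007
gripper_force: 0.0
```

Request:
servo_tool --pt "1 0 0 1.5 0 0 0" --pt "1 0 0 1.5 0 0 0" --pt "1 0 0 1.5 0 0 0" --pt "1 0 0 1.5 0 0 0" --pt "1 0 0 0 0 0 0"

```text
t: 26.92
eef_pos: [0.4844, -0.0746, 0.0438]
ee_rot: [-3.141, -0.0, -1.979]
force: [-0.7, 0.9, 5.0]
width: 0.0002
gripper_force: 2.4
```

```bash
python3 m.py 3
```

```text
G -0.61 t27.07 Fx 0.42 +-0.09 Fy 1.67 Fz 4.71 phi 1.2058 toolphi 0.3828 TCP [ 0.484 -0.075  0.044] rel 0.06910877961456588 0.1091351879055435
```

Request:
servo_tool --pt "1 0 0 1.5 0 0 0" --pt "1 0 0 0.5 0 0 0" --pt "1 0 0 0 0 0 0"

```text
t: 27.32
eef_pos: [0.4844, -0.0745, 0.0415]
ee_rot: [-3.141, 0.0, -1.979]
force: [0.5, -0.6, 3.1]
width: -0.0
gripper_force: 0.9
```

```bash
python3 m.py 3; python3 - <<'E'
from h import *
t=arm.grab_frame("side"); cv2.imwrite("pics/s3.png",cv2.resize(t["color"][150:350,260:480,::-1],(660,600),interpolation=cv2.INTER_CUBIC))
E
```

```text
G 0.28 t27.47 Fx -0.34 +-0.26 Fy 0.53 Fz 2.66 phi 1.2046 toolphi 0.3827 TCP [ 0.484 -0.075  0.042] rel 0.06902327521184191 0.10910178474116405
```

View pics/s3.png

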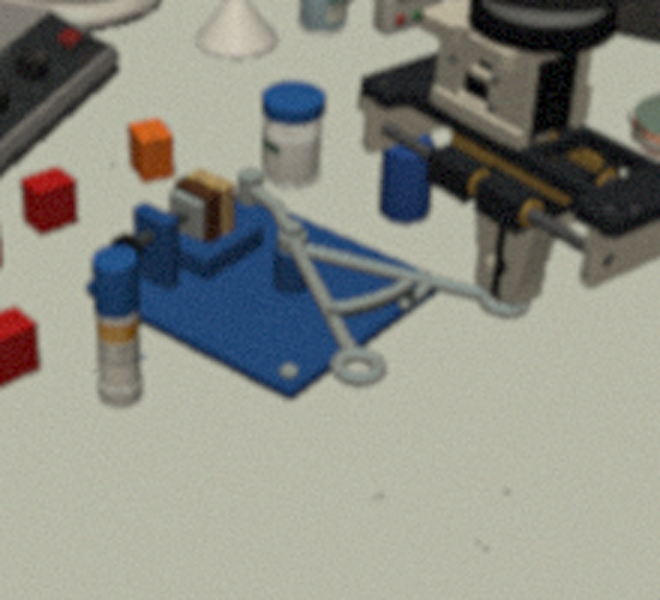

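The free handle has sprung open: its ring is back at (358,366), as at the start, and the block stands upright on its seat. I'll lift off now.

Request:
servo_tool --pt "1 0 0 -2 0 0 0" --pt "1 0 0 -3 0 0 0" --pt "1 0 0 -5 0 0 0" --pt "1 0 0 -15 0 0 0" --pt "1 0 0 -20 0 0 0" --pt "1 0 0 -20 0 0 0" --pt "1 0 0 -20 0 0 0" --pt "1 0 0 0 0 0 0" --pt "1 0 0 0 0 0 0" --pt "1 0 0 0 0 0 0" --pt "1 0 0 0 0 0 0" --pt "1 0 0 0 0 0 0"

```text
t: 28.52
eef_pos: [0.4837, -0.0747, 0.1258]
ee_rot: [3.14, -0.001, -1.979]
force: [0.3, 0.5, -0.5]
width: 0.0009
gripper_force: 0.0
```

```bash
python3 - <<'E'
from h import *
t=arm.grab_frame("side"); cv2.imwrite("pics/s4.png",cv2.resize(t["color"][150:350,260:480,::-1],(660,600),interpolation=cv2.INTER_CUBIC)); print(arm.get_state()["force"])
E
```

```text
[ 0.24795283 -0.08063876  0.23395096]
```

View pics/s4.png

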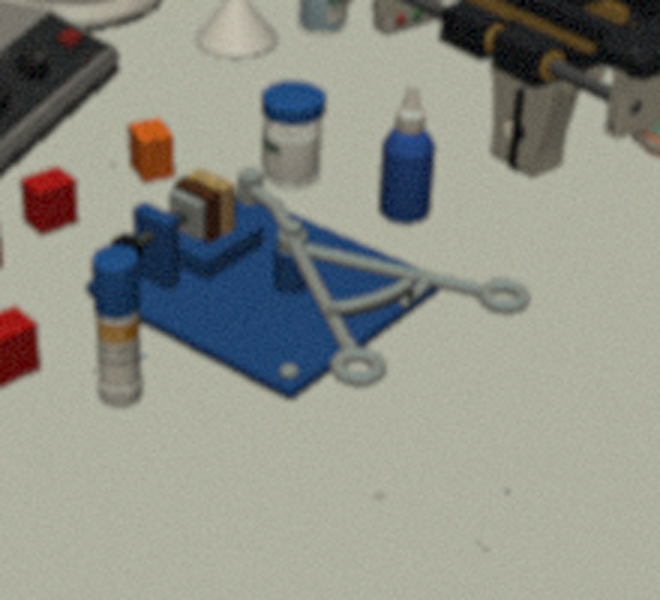

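The handle is open at (358,367), the springy ring is up at (503,295), and the block is upright at (203,205) with its surroundings unchanged.

```bash
python3 -c "
from station import arm
print(arm.job_done())"
```

```text
the job is handed in; nothing more can be done
None
```

I clamped the block, left it locked with the hand off for over 3 s and released it; the free handle sprang fully open and the block stands upright on its seat. The bite fell right beside a click, so I chose the tooth by force (about 17 N held, estimated from ring force), and the hand-in gave no verdict.

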